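# Release the ball from the bottom of the draining well

## Task

Push the catch tray fully home under the clear draining well, then reach down into the well and spread the two sprung jaws at its bottom so that the steel ball drops into the tray; do not push on the ball itself. Then draw the tray with the ball in it back out to its stop, leave it there, and leave the other things on the bench where they stand.

Things in the scene. Friction and masses are not known exactly. Their poses are not given: they have to be found in the camera images.
- stand: Draining stand, fixed to the bench. Origin on the bench right under the middle of the well; x to the back (away from the tray's handle), y left, z up. Base plate 180 x 110 x 6 mm (x -130 to +50 mm); two side cheeks carry an upright open clear well, inside 56 (x) by 78 mm (y), outside at its rim band 69 by 91 mm, walls from 50 to 145 mm above the bench.
- well_mouth (a point): Centre of the well's mouth, 145 mm above the bench; axes as the stand's. At the bottom of the well, white guide blocks rise to 82 mm above the bench, except for a slot 30 mm wide (x), open along y, in which jaws and ball sit.
- jaw_left (a joint): Left (+y) steel jaw at the bottom of the well: outward travel, 0 shut to 0.011 m at its stop. A spring shuts it (3.0 N shut, 5.8 N at the stop) and brings it back when let go. Its foot reaches under the ball to 7 mm from the well's mid-plane. The ball falls once the two jaws' travels add up to over 12 mm, so both must be moved.
- jaw_right (a joint): Right (-y of the stand) jaw, the mirror image: moves outward to -y by 0 to 0.011 m, same spring and sizes.
- jaw_left_face (a point): Middle of the inner face of the left jaw's wide upper plate, to push on, 95 mm above the bench; axes as the stand's. That plate is 44 mm across (x), 5 mm thick, from 82 to 108 mm above the bench; shut, its inner face is 22 mm from the well's mid-plane.
- jaw_right_face (a point): The same point on the right jaw. Shut, the two faces are 44 mm apart.
- tray (a joint): Sliding catch tray: 0 m fully home under the well, growing as it is drawn out to -x of the stand, 0.09 m at its stop. It stays where it is left; about 1 N moves it.
- tray_floor (a point): Centre of the tray's inner floor, 17 mm above the bench, axes as the stand's. White tray 60 x 60 mm, walls 4 mm thick, tops 39 mm above the bench; black rubber floor with an 18 mm round dent that seats the ball. Right under the well when home.
- tray_post (a point): Top centre of the tray's handle, an upright steel post 16 mm in diameter, from 7 to 67 mm above the bench, 100 mm in front (-x of the stand) of the tray's centre, on the end of a flat bar 16 mm wide with its top at 15 mm.
- ball: Polished steel ball, 26 mm in diameter, about 70 g; origin at its centre. At first on the feet of the two shut jaws, centre 67 mm and top 80 mm above the bench.
- screwdriver: Loose screwdriver lying on the bench beside the stand, not to be disturbed; origin at its middle on the bench.
- wrench: Loose steel spanner lying on the bench beside the stand, not to be disturbed; origin at its middle on the bench.
- sleeve: Loose brass sleeve standing on the bench, 28 mm in diameter and 32 mm tall, not to be disturbed; origin under its centre.
- weight: Loose polished weight with a thin stem, 52 mm in diameter and 95 mm tall, standing on the bench, not to be disturbed; origin under its centre.
Mind the look-alikes: they are no part of the job. There is more than one size of the stand; the job needs the middle-sized.

How it is judged (in metres and radians):
On the way, in this order (a step that is already met when the one before it is completed fails the run):
1. the tray is fully home under the well (value of joint tray below 0.004 m), for 0.2 s.
2. the ball lies in the tray (x of ball in the frame of tray_floor between -0.026 and 0.026 m and y of ball in the frame of tray_floor between -0.026 and 0.026 m and z of ball in the frame of tray_floor below 0.03 m), for 0.2 s.
3. the tray is drawn out to its stop with the ball in it (all of step 2 and value of joint tray above 0.08 m), for 0.2 s.
At the end, for the whole second after the job is handed in: The ball lies at rest (under 0.05 m/s) inside the tray, and the tray is drawn out at least 80 of its 90 mm (all of step 3 and linear speed of ball below 0.05 m/s); the robot touches nothing.
It fails at once if the fingers push on the ball (over 2 N) (contact force between the fingers and ball above 2 N).
It fails at once if the ball falls beside the tray (height (world z) of ball below 0.045 m and not (x of ball in the frame of tray_floor between -0.026 and 0.026 m and y of ball in the frame of tray_floor between -0.026 and 0.026 m)).
It fails at once if the screwdriver, wrench, sleeve or weight is moved more than 25 mm (distance of any of screwdriver, wrench, sleeve, weight from where it was at the start of the episode above 0.025 m).
It also fails if it takes over 67 s, if anything falls off the work surface, if the arm or the gripper's body presses on something with over 40 N, if the wrist force passes 120 N, or if a joint passes its speed limit or range.

## Robot

A 6-joint arm with a two-finger parallel gripper is mounted at the origin on the work surface. World frame = base frame: x ahead of the robot, y to its left, z up, the work surface at z = 0. Lengths are in m, angles in degrees, forces in N, time in s.
With the tool pointing down it reaches from about 0.325 to 0.775 m from the base axis. Payload 5.5 kg.
Tool frame: the origin (TCP) lies midway between the tips of the shut fingers; the grasp point (between the pads) lies 19 mm behind it (grip_point_offset is the distance from the TCP to the grasp point, in m); z points along the fingers, y is the line along which they close (so a half turn about z gives the same grasp; the last joint's range is limited). The gripper opens to 88 mm and grips with 3 to 60 N. Pads are 20 mm wide; open, the fingers measure 115 mm over their backs; the gripper's body (75 mm by 178 mm) begins 61 mm behind the grasp point.
Start: joints at [68.199, 5.22, 70.514, -0, 104.267, -3.249], TCP at [0.191, 0.569, 0.223] pointing down, gripper open.
Joint ranges: [-164.24, 164.24], [-49.07, 125.15], [9.68, 141.18], [-86.29, 266.29], [3.28, 154.24], [-151.56, 151.56]. Speed limits (degrees/s): [147.25, 147.25, 172.46, 180, 180, 180].

## Interface

Orientations are given as a 3x3 rotation matrix whose columns are the frame's x, y, z axes.
In Python, from workcell import state, grab_frame, get_calibration, hand_in, grip_point_offset gives the robot as it stands.
- The arm moves only by the tool drive_tool, never from a script. Its argument "deltas" is a list of rows, each an object with "offset": the shift along the tool's x, y, z in mm, a list of three; "yaw": the turn about the tool's z in rad; "jaw": the finger opening in mm, from 0 to 87.8. A call has 1 to 8 rows; each row is the pose to reach, as a shift and turn from the pose commanded when the call began, along the tool's axes at that moment; what a row does not reach only later rows make up. A row lasts 1/10 s, in which the tool goes at most 50 mm and 8.59 degrees, less where a joint would pass 70% of its speed; a pose out of reach is approached as far as the arm can. A call with a gripper value outside its range is refused whole. The fingers move at their own pace and stop on an object; "grip_force" is the grip in N (left out, the last holds). Time passes only in rows, so rows that repeat a pose let the fingers close. It gives the time, the measured TCP pose, the force, the opening and the grip force at its end, in the units of the state.
- state(): the state, without advancing time (a new reading comes with each control period).
- grab_frame(name): name is "scene" or "top" or "wrist"; returns the picture (384x512x3 uint8, red, green, blue); there is no depth.
- get_calibration(name): a dict with "fx", "fy", "cx", "cy" (pixels), "T" (4x4, takes a point from camera to world coordinates). Camera axes: x right, y up, looking along -z (the intrinsics and any distortion apply to the point x, -y, -z); pixel columns grow to the right and rows downward; lengths in m; the calibration is good to about 2 mm. A picture is of the moment at which its call begins: read the wrist's pose just before it. get_calibration takes no time and is no camera call; for the wrist camera it gives the pose at the moment of the call.
- hand_in(): hands the job in; it is judged then, once.
The state is a dict: "time": time; "joints": joint angles; "dq": joint speeds; "tau": joint torques, N m; "eef_pos": TCP position; "tcp_rot": TCP orientation; "force": force on the tool from outside, world axes, zero at the start; "ft_torque": the same for the moment, N m; "opening": opening from 0.0 (shut) to 1.0 (fully open); "grip_force": force on a finger pad.
Only numpy, scipy, OpenCV 4.12 (cv2) and the standard library are available. Lean on these libraries where they do the work, as an engineer would, in place of code of your own. Each camera call takes 0.05 s, during which the arm holds its last target. There are 200 camera calls.

## Working session

There is one attempt and no reset: what is moved stays moved. The work goes in short steps, Python scripts to look and compute and a tool call to move; the robot and the scene stay as the last step left them, time stands still between calls to the robot, and variables do not carry over. Pictures are saved under pics/ and viewed, at most 10 in all, crops included, and the job is handed in when it is done.

Besides the shell and the picture viewer there is one more tool, called after "Call:" by a JSON object that holds its "name" and its "arguments". drive_tool: Moves the arm, as the interface text tells. Its arguments: {"type":"object","properties":{"deltas":{"type":"array","items":{"type":"object","properties":{"offset":{"type":"array","items":{"type":"number"}},"yaw":{"type":"number"},"jaw":{"type":"number"}}}},"grip_force":{"type":"number"}},"required":["deltas"]}

```bash
mkdir -p pics; python3 - <<'E'
from workcell import *
import cv2,numpy as np
for n in("scene","top"):
    f=grab_frame(n);cv2.imwrite(f"pics/{n}0.png",cv2.resize(f[:,:,::-1],(800,600),interpolation=cv2.INTER_CUBIC))
    np.save(n+"0.npy",f)
    c=get_calibration(n);print(n,{k:(np.round(v,3).tolist()) for k,v in c.items()})
print(state());print(grip_point_offset)
E
```

```text
scene {'fx': 436.778, 'fy': 436.778, 'cx': 255.878, 'cy': 192.989, 'T': [[0.103, -0.549, 0.829, 1.296], [0.995, 0.07, -0.077, -0.016], [-0.016, 0.833, 0.554, 0.588], [0.0, 0.0, 0.0, 1.0]]}
top {'fx': 373.156, 'fy': 373.156, 'cx': 253.189, 'cy': 199.352, 'T': [[0.017, 0.994, -0.108, 0.444], [-1.0, 0.017, 0.003, 0.072], [0.005, 0.108, 0.994, 1.034], [0.0, 0.0, 0.0, 1.0]]}
{'time': 0.1, 'joints': array([ 6.81979587e+01,  5.25944827e+00,  7.05758826e+01,  1.20611509e-03,
        1.04265863e+02, -3.24949289e+00]), 'dq': array([ 0.05481688, -0.17066017, -0.07832146, -0.0638823 , -0.09883701,
        0.05024567]), 'tau': array([ 2.46569791e-03, -4.47858953e+01, -4.07571495e+01,  7.00309966e-02,
        2.83217384e-02, -1.15116463e-04]), 'eef_pos': array([0.19080891, 0.56857149, 0.22160422]), 'tcp_rot': array([[-9.48033847e-01,  3.18168775e-01, -6.74898823e-04],
       [ 3.18169468e-01,  9.48032449e-01, -1.63226181e-03],
       [ 1.20491244e-04, -1.76217164e-03, -9.99998440e-01]]), 'force': array([-0.38798948,  0.21706254, -0.49413549]), 'ft_torque': array([ 0.05336924, -0.0288595 ,  0.04212618]), 'grip_force': 0.0, 'opening': 0.9995623403928506}
0.0187
```

View pics/top0.png

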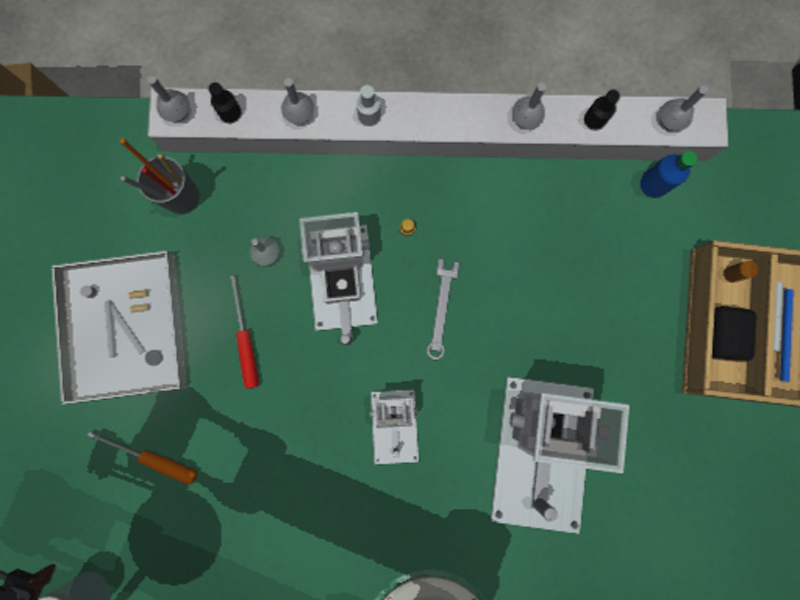

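View pics/scene0.png

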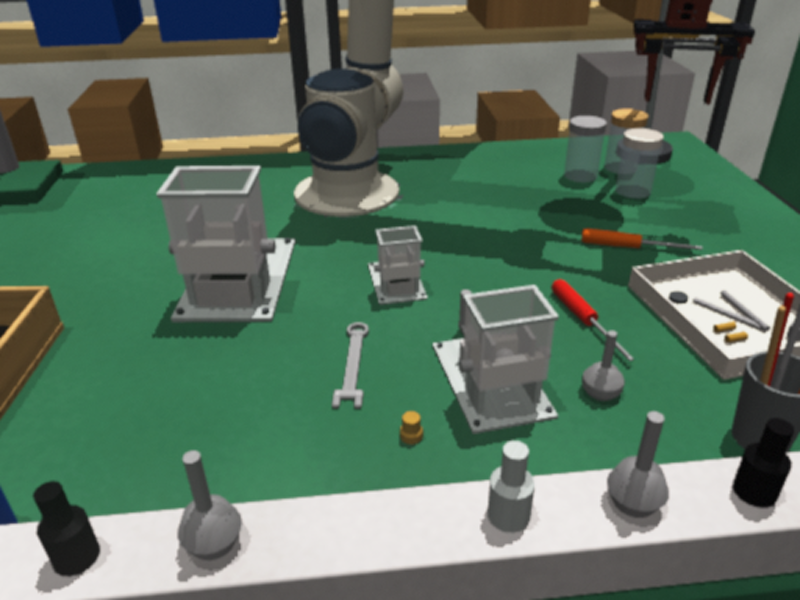

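The middle-sized stand is at about (335,270) in the top view: its plate is about 61 px wide, which matches 110 mm. The post top is near (346,338). The weight is at (265,250), the sleeve at (408,227), the spanner at (440,310) and the screwdriver at (245,340).

```bash
python3 - <<'E'
import cv2,numpy as np
f=np.load("top0.npy")[130:225,180:250]
cv2.imwrite("pics/crop.png",cv2.resize(f[:,:,::-1],None,fx=6,fy=6,interpolation=cv2.INTER_CUBIC))
E
cat > h.py <<'E'
import numpy as np
from workcell import *
def ray(n,u,v,z,c=None):
    c=c or get_calibration(n);T=np.array(c["T"])
    d=T[:3,:3]@np.array([(u-c["cx"])/c["fx"],-(v-c["cy"])/c["fy"],-1]);o=T[:3,3]
    return o+d*(z-o[2])/d[2]
E
```

```text
(no output)
```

View pics/crop.png

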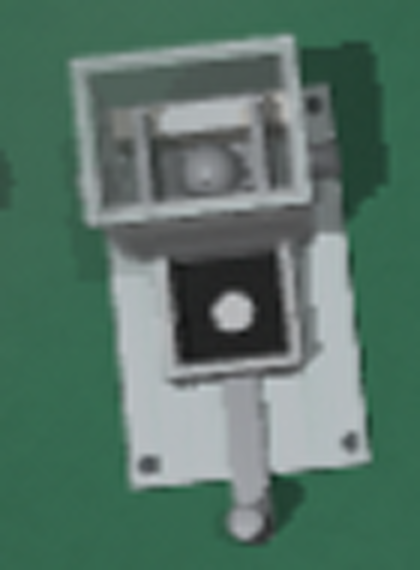

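The crop shows the rim corners (70,62), (296,36), (313,200), (88,225), the base front corners (131,489), (371,461), the back-right corner (329,86), the post top at (247,521) and the dent at (232,312).

```bash
python3 - <<'E'
from h import *
R=lambda p,z:ray("top",180+(p[0]+.5)/6-.5,130+(p[1]+.5)/6-.5,z/1e3)
rim=[R(p,145) for p in[(70,62),(296,36),(313,200),(88,225)]]
b=[R(p,6) for p in[(131,489),(371,461),(329,86)]]
n=np.linalg.norm
print("rim sides",n(rim[1]-rim[0]),n(rim[2]-rim[1]),"centre",np.mean(rim,0))
print("base",n(b[1]-b[0]),n(b[2]-b[1]))
ang=lambda d:np.degrees(np.arctan2(d[1],d[0]))
print("angles of stand x",ang(rim[0]-rim[3]),ang(rim[1]-rim[2]),ang(b[2]-b[1]),ang(rim[0]-rim[1])-90,ang(rim[3]-rim[2])-90,ang(b[0]-b[1])-90)
po,de=R((247,521),67),R((232,312),17)
print("post",po,"dent",de,n((po-de)[:2]),ang(de-po))
a=np.radians(np.mean([ang(b[2]-b[1]),ang(b[0]-b[1])-90]));x=np.array([np.cos(a),np.sin(a),0])
print("origin from base",(b[0]+b[1])/2+.13*x, "dent-based tray axis offset", np.degrees(a))
T=state()["tcp_rot"];print("tool y angle",ang(T[:,1])-90)
E
```

```text
rim sides 0.09228584478807386 0.06819768776582084 centre [0.65681464 0.1716873  0.145     ]
base 0.11104697587475017 0.17776562460584588
angles of stand x 8.12352217132995 7.128139285025709 7.5140784652639185 7.771751341253349 7.468166464145028 7.664952529625282
post [0.50383019 0.15170296 0.067     ] dent [0.6027604  0.16522786 0.017     ] 0.09985043660468496 7.784730964232764
origin from base [0.6576659  0.17258554 0.006     ] dent-based tray axis offset 7.5895154974446
tool y angle -18.55224612587574
```

Call:
{"name": "drive_tool", "arguments": {"deltas": [{"offset": [-50,-34,0],"yaw": -0.06,"jaw": 50},{"offset": [-100,-69,0],"yaw": -0.12,"jaw": 50},{"offset": [-150,-103,0],"yaw": -0.18,"jaw": 50},{"offset": [-200,-138,0],"yaw": -0.24,"jaw": 50},{"offset": [-250,-172,0],"yaw": -0.3,"jaw": 50},{"offset": [-300,-207,0],"yaw": -0.36,"jaw": 50},{"offset": [-429,-296,0],"yaw": -0.457,"jaw": 50},{"offset": [-429,-296,0],"yaw": -0.457,"jaw": 50}]}}

```text
time: 0.9
eef_pos: [0.4315, 0.2469, 0.2223]
tcp_rot: [[-0.991, -0.136, -0.0], [-0.136, 0.991, -0.0], [0.0, -0.0, -1.0]]
force: [0.3, 0.4, -0.4]
opening: 0.569
grip_force: 0.0
```

```bash
cat > g.py <<'E'
import sys
from h import *
s=state();R=s["tcp_rot"];t=np.array(eval(sys.argv[1]))
print("t",s["time"],"pos",s["eef_pos"],"F",s["force"],"open",s["opening"]*87.8,"grip",s["grip_force"])
print("tool offset mm",R.T@(t-s["eef_pos"])*1e3,"yaw",np.radians(-(7.65-(np.degrees(np.arctan2(R[1,1],R[0,1]))-90))))
E
python3 g.py "[.504,.1517,.15]"
```

```text
t 0.9 pos [0.43147625 0.2469091  0.22231226] F [ 0.33443605  0.41803799 -0.3921713 ] open 49.93656455265754 grip 0.0
tool offset mm [ -58.9529233  -104.16630768   72.30119584] yaw 0.002591815688893159
```

Call:
{"name": "drive_tool", "arguments": {"deltas": [{"offset": [-25,-45,0],"yaw": 0,"jaw": 50},{"offset": [-59,-104,20],"yaw": 0,"jaw": 50},{"offset": [-59,-104,72],"yaw": 0,"jaw": 50},{"offset": [-59,-104,72],"yaw": 0,"jaw": 50},{"offset": [-59,-104,72],"yaw": 0,"jaw": 50},{"offset": [-59,-104,72],"yaw": 0,"jaw": 50}]}}

```text
time: 1.5
eef_pos: [0.5029, 0.1546, 0.152]
tcp_rot: [[-0.991, -0.134, 0.001], [-0.134, 0.991, 0.001], [-0.001, 0.001, -1.0]]
force: [0.3, 0.7, 0.0]
opening: 0.57
grip_force: 0.0
```

```bash
python3 g.py "[.504,.1517,.04]"; python3 - <<'E'
from h import *
import cv2
c=get_calibration("wrist");f=grab_frame("wrist")
cv2.imwrite("pics/w1.png",f[:,:,::-1])
print({k:np.round(v,4).tolist() for k,v in c.items()})
E
```

```text
t 1.5 pos [0.5028504  0.1546389  0.15198531] F [0.31414408 0.6885426  0.03681262] open 50.04889090882445 grip 0.0
tool offset mm [ -0.66220833  -3.13120383 111.98403907] yaw 0.0008669219039152788
{'fx': 272.191, 'fy': 272.191, 'cx': 257.4434, 'cy': 192.0412, 'T': [[-0.134, -0.9476, -0.2901, 0.423], [0.991, -0.128, -0.0395, 0.1431], [0.0003, -0.2928, 0.9562, 0.3132], [0.0, 0.0, 0.0, 1.0]]}
```

View pics/w1.png

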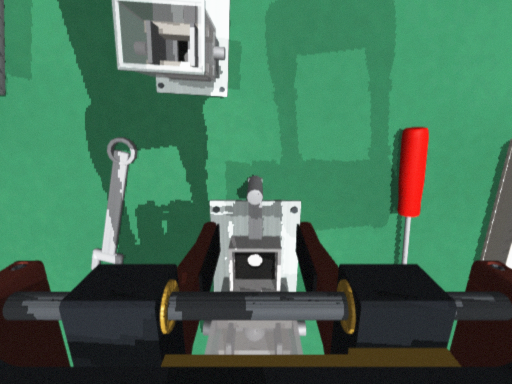

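The wrist view shows the post top at (255,197), centred between the finger tips (about 210 and 305). The dent is at (255,260).

```bash
python3 - <<'E'
from h import *
print(ray("wrist",255,197,.067),ray("wrist",255,260,.017))
E
```

```text
[0.50372628 0.15193099 0.067     ] [0.60133143 0.16450232 0.017     ]
```

Call:
{"name": "drive_tool", "arguments": {"deltas": [{"offset": [-1,-1,40],"yaw": 0,"jaw": 50},{"offset": [-1,-1,80],"yaw": 0,"jaw": 50},{"offset": [-1,-1,112],"yaw": 0,"jaw": 50},{"offset": [-1,-1,112],"yaw": 0,"jaw": 50},{"offset": [-1,-1,112],"yaw": 0,"jaw": 50}]}}

```text
time: 2.05
eef_pos: [0.5047, 0.1538, 0.0408]
tcp_rot: [[-0.991, -0.134, 0.002], [-0.134, 0.991, 0.001], [-0.002, 0.0, -1.0]]
force: [0.3, -0.6, 0.6]
opening: 0.57
grip_force: 0.0
```

```bash
python3 g.py "[.504,.1517,.04]"
```

```text
t 2.05 pos [0.50474698 0.15375245 0.04083258] F [ 0.25122524 -0.64062051  0.5846807 ] open 50.08308335363794 grip 0.0
tool offset mm [ 1.01754635 -1.93377574  0.82996436] yaw 0.0012068584984876265
```

Call:
{"name": "drive_tool", "arguments": {"deltas": [{"offset": [0,-2,0],"yaw": 0,"jaw": 40},{"offset": [0,-2,0],"yaw": 0,"jaw": 30},{"offset": [0,-2,0],"yaw": 0,"jaw": 20},{"offset": [0,-2,0],"yaw": 0,"jaw": 8},{"offset": [0,-2,0],"yaw": 0,"jaw": 8},{"offset": [0,-2,0],"yaw": 0,"jaw": 8},{"offset": [0,-2,0],"yaw": 0,"jaw": 8}], "grip_force": 12}}

```text
time: 2.75
eef_pos: [0.5047, 0.1519, 0.0393]
tcp_rot: [[-0.991, -0.133, 0.001], [-0.133, 0.991, 0.002], [-0.001, 0.002, -1.0]]
force: [-0.5, 3.9, 2.9]
opening: 0.181
grip_force: 12.0
```

```bash
python3 g.py "np.array([.6572,.172,.04])-.1*np.array([.9911,.1331,0])"
```

```text
t 2.75 pos [0.50470134 0.15190057 0.03931538] F [-0.52369151  3.93205648  2.8670737 ] open 15.93457459140474 grip 12.000287175178528
tool offset mm [-53.81796155  -0.38881365  -0.62484918] yaw 0.00022639406217760832
```

Call:
{"name": "drive_tool", "arguments": {"deltas": [{"offset": [-10,0,0],"yaw": 0,"jaw": 8},{"offset": [-20,0,0],"yaw": 0,"jaw": 8},{"offset": [-30,0,0],"yaw": 0,"jaw": 8},{"offset": [-40,0,0],"yaw": 0,"jaw": 8},{"offset": [-48,0,0],"yaw": 0,"jaw": 8},{"offset": [-52,0,0],"yaw": 0,"jaw": 8},{"offset": [-54,0,0],"yaw": 0,"jaw": 8},{"offset": [-55,0,0],"yaw": 0,"jaw": 8}]}}

```text
time: 3.55
eef_pos: [0.5589, 0.1589, 0.0393]
tcp_rot: [[-0.991, -0.133, -0.001], [-0.133, 0.991, 0.001], [0.001, 0.002, -1.0]]
force: [-5.3, 2.7, 6.1]
opening: 0.178
grip_force: 12.0
```

Call:
{"name": "drive_tool", "arguments": {"deltas": [{"offset": [-1,0,0],"yaw": 0,"jaw": 8},{"offset": [-2,0,0],"yaw": 0,"jaw": 8},{"offset": [-2,0,0],"yaw": 0,"jaw": 8}]}}

```text
time: 3.85
eef_pos: [0.559, 0.1589, 0.0392]
tcp_rot: [[-0.991, -0.134, -0.005], [-0.134, 0.991, 0.001], [0.005, 0.001, -1.0]]
force: [-10.7, 3.7, 8.9]
opening: 0.18
grip_force: 12.0
```

Call:
{"name": "drive_tool", "arguments": {"deltas": [{"offset": [2,0,0],"yaw": 0,"jaw": 16},{"offset": [2,0,0],"yaw": 0,"jaw": 30},{"offset": [2,0,0],"yaw": 0,"jaw": 40},{"offset": [2,0,0],"yaw": 0,"jaw": 40},{"offset": [2,0,-50],"yaw": 0,"jaw": 40},{"offset": [2,0,-100],"yaw": 0,"jaw": 30},{"offset": [2,0,-130],"yaw": 0,"jaw": 0},{"offset": [2,0,-150],"yaw": 0,"jaw": 0}]}}

```text
time: 4.65
eef_pos: [0.5599, 0.1577, 0.1922]
tcp_rot: [[-0.991, -0.132, 0.004], [-0.132, 0.991, 0.0], [-0.004, -0.0, -1.0]]
force: [-0.5, -0.3, 0.2]
opening: 0.223
grip_force: 0.0
```

```bash
python3 - <<'E'
from h import *
import cv2
f=grab_frame("wrist");cv2.imwrite("pics/w2.png",f[:,:,::-1])
f=grab_frame("top")[130:225,180:250]
cv2.imwrite("pics/t2.png",cv2.resize(f[:,:,::-1],None,fx=6,fy=6,interpolation=cv2.INTER_CUBIC))
E
python3 g.py "[.6576,.1721,.19]"
```

```text
t 4.75 pos [0.56051203 0.15793162 0.19252921] F [ 1.56326652  0.27391016 -0.44311666] open 11.579298570917862 grip 0.0
tool offset mm [-98.09075282   1.19559412   3.16034991] yaw -0.0007949478381045193
```

View pics/w2.png

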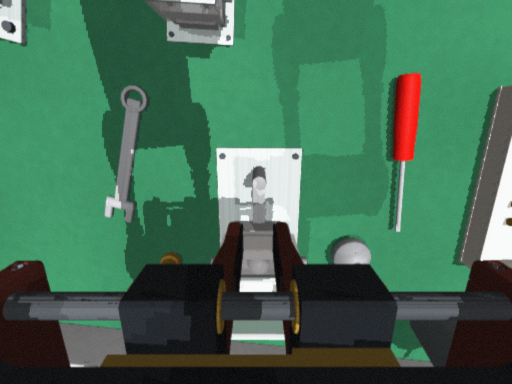

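The tray has gone in: the post top is at (259,183) and the plate's front corners are at (218,149) and (301,149).

```bash
python3 - <<'E'
from h import *
print(ray("wrist",259,183,.067),ray("wrist",218,149,.006),ray("wrist",301,149,.006))
E
```

```text
[0.55793719 0.1585403  0.067     ] [0.53701097 0.10332847 0.006     ] [0.52301696 0.20812436 0.006     ]
```

Call:
{"name": "drive_tool", "arguments": {"deltas": [{"offset": [-45,1,2],"yaw": 0,"jaw": 0},{"offset": [-85,1,2],"yaw": 0,"jaw": 0},{"offset": [-98,1,2],"yaw": 0,"jaw": 0},{"offset": [-98,1,2],"yaw": 0,"jaw": 0},{"offset": [-98,1,2],"yaw": 0,"jaw": 0}]}}

```text
time: 5.25
eef_pos: [0.6554, 0.1717, 0.1846]
tcp_rot: [[-0.991, -0.133, -0.003], [-0.133, 0.991, -0.001], [0.003, -0.0, -1.0]]
force: [-0.8, 0.4, 0.1]
opening: 0.002
grip_force: 0.0
```

```bash
python3 g.py "[.6576,.1721,.092]"
```

```text
t 5.25 pos [0.65536488 0.17170842 0.18458663] F [-0.83119532  0.35786472  0.1046844 ] open 0.1328144276375857 grip 0.0
tool offset mm [-2.55488923  0.12765703 92.57909501] yaw -0.0005240238531332803
```

Call:
{"name": "drive_tool", "arguments": {"deltas": [{"offset": [-1,0,15],"yaw": 0,"jaw": 0},{"offset": [-1,0,30],"yaw": 0,"jaw": 0},{"offset": [-1,0,45],"yaw": 0,"jaw": 0},{"offset": [-1,0,55],"yaw": 0,"jaw": 0},{"offset": [-1,0,55],"yaw": 0,"jaw": 0},{"offset": [-1,0,55],"yaw": 0,"jaw": 0}]}}

```text
time: 5.85
eef_pos: [0.6568, 0.1721, 0.1314]
tcp_rot: [[-0.991, -0.133, -0.0], [-0.133, 0.991, -0.0], [0.0, -0.0, -1.0]]
force: [0.4, 0.1, -0.3]
opening: 0.007
grip_force: 0.0
```

```bash
python3 g.py "[.6576,.1721,.092]"
```

```text
t 5.85 pos [0.65679109 0.17211001 0.13140831] F [ 0.429499    0.13551095 -0.28702386] open 0.6216147372550883 grip 0.0
tool offset mm [-0.81956863 -0.11586579 39.40792454] yaw -0.0002896259011238786
```

Call:
{"name": "drive_tool", "arguments": {"deltas": [{"offset": [0,0,10],"yaw": 0,"jaw": 0},{"offset": [0,0,20],"yaw": 0,"jaw": 0},{"offset": [0,0,30],"yaw": 0,"jaw": 0},{"offset": [0,0,38],"yaw": 0,"jaw": 0},{"offset": [0,0,38],"yaw": 0,"jaw": 0},{"offset": [0,0,38],"yaw": 0,"jaw": 0}]}}

```text
time: 6.45
eef_pos: [0.6568, 0.1721, 0.0933]
tcp_rot: [[-0.991, -0.133, -0.001], [-0.133, 0.991, -0.0], [0.001, -0.0, -1.0]]
force: [0.4, -0.4, 0.9]
opening: 0.004
grip_force: 0.0
```

```bash
python3 g.py "[.6576,.1721,.092]"
```

```text
t 6.45 pos [0.65684675 0.17210005 0.09326074] F [ 0.43735951 -0.38817264  0.89833352] open 0.3420453741355932 grip 0.0
tool offset mm [-0.74742892 -0.10004678  1.26023623] yaw -0.00037090625770381716
```

Clear of contact; spread now.

Call:
{"name": "drive_tool", "arguments": {"deltas": [{"offset": [0,0,0],"yaw": 0,"jaw": 14},{"offset": [0,0,0],"yaw": 0,"jaw": 20},{"offset": [0,0,0],"yaw": 0,"jaw": 26},{"offset": [0,0,0],"yaw": 0,"jaw": 32},{"offset": [0,0,0],"yaw": 0,"jaw": 36},{"offset": [0,0,0],"yaw": 0,"jaw": 36},{"offset": [0,0,0],"yaw": 0,"jaw": 36},{"offset": [0,0,0],"yaw": 0,"jaw": 36}], "grip_force": 30}}

```text
time: 7.25
eef_pos: [0.6572, 0.1721, 0.094]
tcp_rot: [[-0.991, -0.133, 0.001], [-0.133, 0.991, 0.0], [-0.001, 0.0, -1.0]]
force: [0.1, 0.4, 1.4]
opening: 0.411
grip_force: 4.0
```

Call:
{"name": "drive_tool", "arguments": {"deltas": [{"offset": [0,0,0],"yaw": 0,"jaw": 36},{"offset": [0,0,0],"yaw": 0,"jaw": 36},{"offset": [0,0,0],"yaw": 0,"jaw": 36},{"offset": [0,0,0],"yaw": 0,"jaw": 36}]}}

```text
time: 7.65
eef_pos: [0.6572, 0.1722, 0.094]
tcp_rot: [[-0.991, -0.133, 0.001], [-0.133, 0.991, 0.0], [-0.001, 0.0, -1.0]]
force: [0.0, 0.1, 3.7]
opening: 0.407
grip_force: 4.0
```

```bash
python3 - <<'E'
from h import *
import cv2
f=grab_frame("scene");a=np.load("scene0.npy")
k=lambda f:cv2.resize(f[180:280,270:370][:,:,::-1],None,fx=4,fy=4,interpolation=cv2.INTER_CUBIC)
cv2.imwrite("pics/s3.png",np.hstack([k(a),k(f)]))
E
```

```text
(no output)
```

View pics/s3.png

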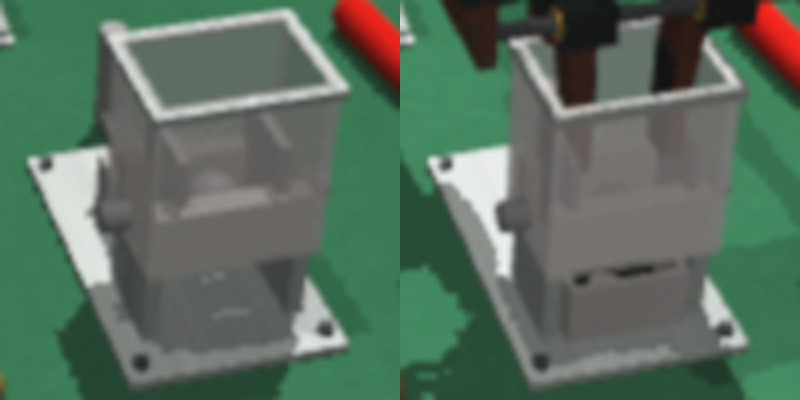

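The ball, visible at about (212,185) on the left before, is no longer in the well, and the jaws are spread. The tray is home. Next: close the fingers and lift out.

Call:
{"name": "drive_tool", "arguments": {"deltas": [{"offset": [0,0,0],"yaw": 0,"jaw": 26},{"offset": [0,0,0],"yaw": 0,"jaw": 14},{"offset": [0,0,0],"yaw": 0,"jaw": 2},{"offset": [0,0,0],"yaw": 0,"jaw": 2},{"offset": [0,0,0],"yaw": 0,"jaw": 2},{"offset": [0,0,-30],"yaw": 0,"jaw": 2},{"offset": [0,0,-65],"yaw": 0,"jaw": 2},{"offset": [0,0,-100],"yaw": 0,"jaw": 2}], "grip_force": 12}}

```text
time: 8.5
eef_pos: [0.6566, 0.1721, 0.1942]
tcp_rot: [[-0.991, -0.133, -0.001], [-0.133, 0.991, -0.0], [0.001, -0.0, -1.0]]
force: [-0.4, -0.3, 0.2]
opening: 0.024
grip_force: 0.0
```

Call:
{"name": "drive_tool", "arguments": {"deltas": [{"offset": [40,0,0],"yaw": 0,"jaw": 20},{"offset": [80,0,0],"yaw": 0,"jaw": 40},{"offset": [98,0,0],"yaw": 0,"jaw": 40},{"offset": [98,0,0],"yaw": 0,"jaw": 40},{"offset": [98,0,0],"yaw": 0,"jaw": 40}]}}

```text
time: 9.0
eef_pos: [0.5602, 0.1592, 0.1941]
tcp_rot: [[-0.991, -0.133, 0.001], [-0.133, 0.991, 0.0], [-0.001, 0.0, -1.0]]
force: [-0.1, -0.6, 0.4]
opening: 0.437
grip_force: 0.0
```

```bash
python3 g.py "[.5586,.1588,.04]"
```

```text
t 9.0 pos [0.56023341 0.15919107 0.19407495] F [-0.09208763 -0.56718982  0.39834795] open 38.32634764965698 grip 0.0
tool offset mm [  1.87298827  -0.18021722 154.07261538] yaw -0.00022079540318484047
```

Call:
{"name": "drive_tool", "arguments": {"deltas": [{"offset": [2,0,40],"yaw": 0,"jaw": 40},{"offset": [2,0,80],"yaw": 0,"jaw": 40},{"offset": [2,0,120],"yaw": 0,"jaw": 40},{"offset": [2,0,145],"yaw": 0,"jaw": 40},{"offset": [2,0,154],"yaw": 0,"jaw": 40},{"offset": [2,0,154],"yaw": 0,"jaw": 40},{"offset": [2,0,154],"yaw": 0,"jaw": 40}]}}

```text
time: 9.7
eef_pos: [0.5592, 0.1591, 0.0412]
tcp_rot: [[-0.991, -0.133, 0.002], [-0.133, 0.991, 0.0], [-0.002, 0.0, -1.0]]
force: [0.2, 0.4, -1.1]
opening: 0.454
grip_force: 0.0
```

Call:
{"name": "drive_tool", "arguments": {"deltas": [{"offset": [0,0,0],"yaw": 0,"jaw": 30},{"offset": [0,0,0],"yaw": 0,"jaw": 20},{"offset": [0,0,0],"yaw": 0,"jaw": 8},{"offset": [0,0,0],"yaw": 0,"jaw": 8},{"offset": [0,0,0],"yaw": 0,"jaw": 8},{"offset": [0,0,0],"yaw": 0,"jaw": 8}], "grip_force": 12}}

```text
time: 10.3
eef_pos: [0.5583, 0.1589, 0.0405]
tcp_rot: [[-0.991, -0.133, 0.001], [-0.133, 0.991, 0.0], [-0.001, 0.0, -1.0]]
force: [-0.2, 0.3, 4.6]
opening: 0.18
grip_force: 12.0
```

Call:
{"name": "drive_tool", "arguments": {"deltas": [{"offset": [1,0,0],"yaw": 0,"jaw": 8},{"offset": [3,0,0],"yaw": 0,"jaw": 8},{"offset": [6,0,0],"yaw": 0,"jaw": 8},{"offset": [10,0,0],"yaw": 0,"jaw": 8},{"offset": [15,0,0],"yaw": 0,"jaw": 8},{"offset": [20,0,0],"yaw": 0,"jaw": 8},{"offset": [25,0,0],"yaw": 0,"jaw": 8},{"offset": [30,0,0],"yaw": 0,"jaw": 8}]}}

```text
time: 11.1
eef_pos: [0.5286, 0.1551, 0.0405]
tcp_rot: [[-0.991, -0.133, 0.002], [-0.133, 0.991, 0.001], [-0.002, 0.0, -1.0]]
force: [1.6, 1.1, 5.0]
opening: 0.178
grip_force: 12.0
```

Call:
{"name": "drive_tool", "arguments": {"deltas": [{"offset": [5,0,0],"yaw": 0,"jaw": 8},{"offset": [10,0,0],"yaw": 0,"jaw": 8},{"offset": [15,0,0],"yaw": 0,"jaw": 8},{"offset": [20,0,0],"yaw": 0,"jaw": 8},{"offset": [25,0,0],"yaw": 0,"jaw": 8},{"offset": [30,0,0],"yaw": 0,"jaw": 8},{"offset": [35,0,0],"yaw": 0,"jaw": 8},{"offset": [40,0,0],"yaw": 0,"jaw": 8}]}}

```text
time: 11.9
eef_pos: [0.4889, 0.1499, 0.0405]
tcp_rot: [[-0.991, -0.133, 0.002], [-0.133, 0.991, 0.001], [-0.002, 0.001, -1.0]]
force: [0.9, 2.5, 4.9]
opening: 0.18
grip_force: 12.0
```

Call:
{"name": "drive_tool", "arguments": {"deltas": [{"offset": [5,0,0],"yaw": 0,"jaw": 8},{"offset": [9,0,0],"yaw": 0,"jaw": 8},{"offset": [12,0,0],"yaw": 0,"jaw": 8},{"offset": [15,0,0],"yaw": 0,"jaw": 8},{"offset": [17,0,0],"yaw": 0,"jaw": 8},{"offset": [18,0,0],"yaw": 0,"jaw": 8},{"offset": [18,0,0],"yaw": 0,"jaw": 8},{"offset": [18,0,0],"yaw": 0,"jaw": 8}]}}

```text
time: 12.7
eef_pos: [0.471, 0.1476, 0.0405]
tcp_rot: [[-0.991, -0.133, 0.001], [-0.133, 0.991, 0.001], [-0.002, 0.001, -1.0]]
force: [0.2, 1.2, 6.1]
opening: 0.18
grip_force: 12.0
```

Drawn out about 88 mm. Release and rise.

Call:
{"name": "drive_tool", "arguments": {"deltas": [{"offset": [0,0,0],"yaw": 0,"jaw": 20},{"offset": [0,0,0],"yaw": 0,"jaw": 35},{"offset": [0,0,0],"yaw": 0,"jaw": 44},{"offset": [0,0,0],"yaw": 0,"jaw": 44},{"offset": [0,0,-30],"yaw": 0,"jaw": 44},{"offset": [0,0,-70],"yaw": 0,"jaw": 44},{"offset": [0,0,-110],"yaw": 0,"jaw": 44},{"offset": [0,0,-120],"yaw": 0,"jaw": 44}]}}

```text
time: 13.5
eef_pos: [0.4724, 0.1475, 0.1649]
tcp_rot: [[-0.991, -0.133, 0.007], [-0.133, 0.991, 0.002], [-0.007, 0.001, -1.0]]
force: [0.7, -0.4, 1.1]
opening: 0.502
grip_force: 0.0
```

Call:
{"name": "drive_tool", "arguments": {"deltas": [{"offset": [20,40,0],"yaw": 0,"jaw": 44},{"offset": [40,80,0],"yaw": 0,"jaw": 44},{"offset": [60,120,0],"yaw": 0,"jaw": 44},{"offset": [60,160,0],"yaw": 0,"jaw": 44},{"offset": [60,180,0],"yaw": 0,"jaw": 44},{"offset": [60,180,0],"yaw": 0,"jaw": 44},{"offset": [60,180,0],"yaw": 0,"jaw": 44}]}}

```text
time: 14.2
eef_pos: [0.387, 0.3172, 0.1586]
tcp_rot: [[-0.991, -0.134, -0.001], [-0.134, 0.991, -0.002], [0.002, -0.001, -1.0]]
force: [-0.2, 0.6, 0.5]
opening: 0.503
grip_force: 0.0
```

```bash
python3 - <<'E'
from h import *
import cv2
f=grab_frame("top")
cv2.imwrite("pics/t4.png",cv2.resize(f[110:250,130:310][:,:,::-1],None,fx=4,fy=4,interpolation=cv2.INTER_CUBIC))
print(state()["force"])
E
```

```text
[ 0.7629125  -0.07588337  0.30937002]
```

View pics/t4.png

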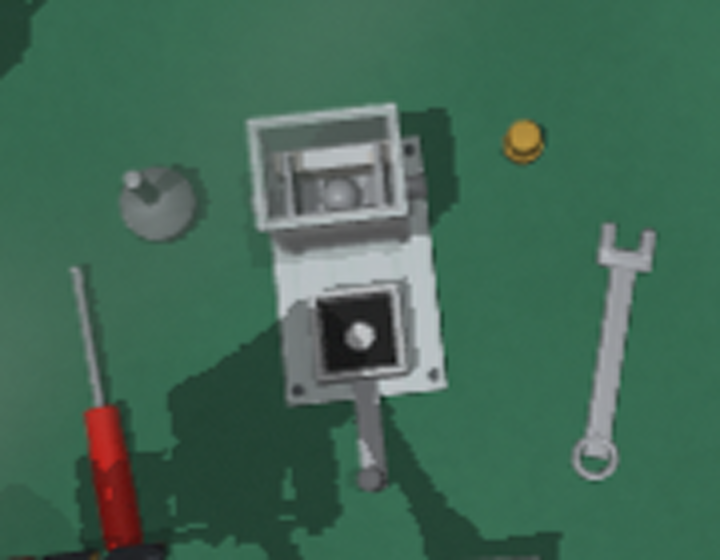

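The ball is still in the well at (342,192) and the dent at (360,335) is empty. My reading of the earlier pair was wrong. The 4.0 N pad force means each jaw had moved only about 4 mm, so the fingertips are about 8 mm thick. I need an opening of about 47 mm. Repeating: push the tray home, then spread wider.

Call:
{"name": "drive_tool", "arguments": {"deltas": [{"offset": [0,-40,0],"yaw": 0,"jaw": 44},{"offset": [-20,-80,0],"yaw": 0,"jaw": 44},{"offset": [-40,-120,0],"yaw": 0,"jaw": 44},{"offset": [-60,-160,0],"yaw": 0,"jaw": 44},{"offset": [-60,-180,0],"yaw": 0,"jaw": 44},{"offset": [-60,-180,0],"yaw": 0,"jaw": 44},{"offset": [-60,-180,0],"yaw": 0,"jaw": 44}]}}

```text
time: 14.95
eef_pos: [0.4706, 0.1462, 0.1596]
tcp_rot: [[-0.991, -0.13, -0.0], [-0.13, 0.991, 0.0], [0.0, 0.0, -1.0]]
force: [-0.1, -0.3, -0.4]
opening: 0.503
grip_force: 0.0
```

Call:
{"name": "drive_tool", "arguments": {"deltas": [{"offset": [0,0,40],"yaw": 0,"jaw": 44},{"offset": [0,0,80],"yaw": 0,"jaw": 44},{"offset": [0,0,110],"yaw": 0,"jaw": 44},{"offset": [0,0,120],"yaw": 0,"jaw": 44},{"offset": [0,0,120],"yaw": 0,"jaw": 44},{"offset": [0,0,120],"yaw": 0,"jaw": 44}]}}

```text
time: 15.55
eef_pos: [0.4714, 0.1478, 0.0414]
tcp_rot: [[-0.991, -0.134, 0.002], [-0.134, 0.991, 0.001], [-0.002, 0.0, -1.0]]
force: [1.1, -0.7, 0.1]
opening: 0.501
grip_force: 0.0
```

Call:
{"name": "drive_tool", "arguments": {"deltas": [{"offset": [0,0,0],"yaw": 0,"jaw": 30},{"offset": [0,0,0],"yaw": 0,"jaw": 20},{"offset": [0,0,0],"yaw": 0,"jaw": 8},{"offset": [0,0,0],"yaw": 0,"jaw": 8},{"offset": [0,0,0],"yaw": 0,"jaw": 8},{"offset": [0,0,0],"yaw": 0,"jaw": 8}], "grip_force": 12}}

```text
time: 16.15
eef_pos: [0.471, 0.1476, 0.0402]
tcp_rot: [[-0.991, -0.133, 0.001], [-0.133, 0.991, 0.001], [-0.001, 0.001, -1.0]]
force: [0.1, 2.4, 3.7]
opening: 0.176
grip_force: 12.0
```

Call:
{"name": "drive_tool", "arguments": {"deltas": [{"offset": [-10,0,0],"yaw": 0,"jaw": 8},{"offset": [-20,0,0],"yaw": 0,"jaw": 8},{"offset": [-32,0,0],"yaw": 0,"jaw": 8},{"offset": [-44,0,0],"yaw": 0,"jaw": 8},{"offset": [-56,0,0],"yaw": 0,"jaw": 8},{"offset": [-68,0,0],"yaw": 0,"jaw": 8},{"offset": [-76,0,0],"yaw": 0,"jaw": 8},{"offset": [-80,0,0],"yaw": 0,"jaw": 8}]}}

```text
time: 16.95
eef_pos: [0.5518, 0.1581, 0.0402]
tcp_rot: [[-0.991, -0.133, 0.001], [-0.133, 0.991, 0.0], [-0.001, 0.0, -1.0]]
force: [-1.7, 1.5, 7.2]
opening: 0.175
grip_force: 12.0
```

Call:
{"name": "drive_tool", "arguments": {"deltas": [{"offset": [-4,0,0],"yaw": 0,"jaw": 8},{"offset": [-7,0,0],"yaw": 0,"jaw": 8},{"offset": [-9,0,0],"yaw": 0,"jaw": 8},{"offset": [-10,0,0],"yaw": 0,"jaw": 8},{"offset": [-10,0,0],"yaw": 0,"jaw": 8}]}}

```text
time: 17.45
eef_pos: [0.5589, 0.159, 0.04]
tcp_rot: [[-0.991, -0.133, -0.004], [-0.133, 0.991, -0.001], [0.004, -0.0, -1.0]]
force: [-11.3, 0.1, 10.3]
opening: 0.177
grip_force: 12.0
```

Home again (same stop position, force rising).

Call:
{"name": "drive_tool", "arguments": {"deltas": [{"offset": [2,0,0],"yaw": 0,"jaw": 16},{"offset": [2,0,0],"yaw": 0,"jaw": 30},{"offset": [2,0,0],"yaw": 0,"jaw": 40},{"offset": [2,0,0],"yaw": 0,"jaw": 40},{"offset": [2,0,-50],"yaw": 0,"jaw": 40},{"offset": [2,0,-100],"yaw": 0,"jaw": 30},{"offset": [2,0,-150],"yaw": 0,"jaw": 0},{"offset": [2,0,-150],"yaw": 0,"jaw": 0}]}}

```text
time: 18.25
eef_pos: [0.5608, 0.1593, 0.1988]
tcp_rot: [[-0.991, -0.133, 0.014], [-0.133, 0.991, 0.003], [-0.014, 0.001, -1.0]]
force: [0.9, 0.6, -0.6]
opening: 0.222
grip_force: 0.0
```

Call:
{"name": "drive_tool", "arguments": {"deltas": [{"offset": [-45,0,0],"yaw": 0,"jaw": 0},{"offset": [-85,0,0],"yaw": 0,"jaw": 0},{"offset": [-99,0,0],"yaw": 0,"jaw": 0},{"offset": [-99,0,0],"yaw": 0,"jaw": 0},{"offset": [-99,0,0],"yaw": 0,"jaw": 0},{"offset": [-99,0,0],"yaw": 0,"jaw": 0}]}}

```text
time: 18.85
eef_pos: [0.6554, 0.1719, 0.1898]
tcp_rot: [[-0.991, -0.133, -0.0], [-0.133, 0.991, -0.0], [0.0, -0.0, -1.0]]
force: [0.3, -0.3, -0.2]
opening: 0.003
grip_force: 0.0
```

```bash
python3 g.py "[.6572,.1721,.094]"
```

```text
t 18.85 pos [0.65540707 0.17194573 0.18978645] F [ 0.33544279 -0.25061577 -0.15210557] open 0.29471514852245245 grip 0.0
tool offset mm [-1.80550898e+00 -7.81739879e-02  9.57863082e+01] yaw -0.00020575272302738757
```

Call:
{"name": "drive_tool", "arguments": {"deltas": [{"offset": [-1,0,20],"yaw": 0,"jaw": 0},{"offset": [-1,0,40],"yaw": 0,"jaw": 0},{"offset": [-1,0,60],"yaw": 0,"jaw": 0},{"offset": [-1,0,78],"yaw": 0,"jaw": 0},{"offset": [-1,0,90],"yaw": 0,"jaw": 0},{"offset": [-1,0,96],"yaw": 0,"jaw": 0},{"offset": [-1,0,96],"yaw": 0,"jaw": 0},{"offset": [-1,0,96],"yaw": 0,"jaw": 0}]}}

```text
time: 19.65
eef_pos: [0.6573, 0.1722, 0.0949]
tcp_rot: [[-0.991, -0.133, 0.002], [-0.133, 0.991, 0.0], [-0.002, 0.0, -1.0]]
force: [-0.3, 0.2, 0.3]
opening: 0.003
grip_force: 0.0
```

Call:
{"name": "drive_tool", "arguments": {"deltas": [{"offset": [0,0,0],"yaw": 0,"jaw": 14},{"offset": [0,0,0],"yaw": 0,"jaw": 24},{"offset": [0,0,0],"yaw": 0,"jaw": 32},{"offset": [0,0,0],"yaw": 0,"jaw": 40},{"offset": [0,0,0],"yaw": 0,"jaw": 47},{"offset": [0,0,0],"yaw": 0,"jaw": 47},{"offset": [0,0,0],"yaw": 0,"jaw": 47},{"offset": [0,0,0],"yaw": 0,"jaw": 47}], "grip_force": 30}}

```text
time: 20.45
eef_pos: [0.6571, 0.1721, 0.0937]
tcp_rot: [[-0.991, -0.133, 0.0], [-0.133, 0.991, 0.0], [-0.0, -0.0, -1.0]]
force: [-0.5, 0.8, 1.2]
opening: 0.536
grip_force: 5.6
```

Call:
{"name": "drive_tool", "arguments": {"deltas": [{"offset": [0,0,0],"yaw": 0,"jaw": 47},{"offset": [0,0,0],"yaw": 0,"jaw": 47},{"offset": [0,0,0],"yaw": 0,"jaw": 47},{"offset": [0,0,0],"yaw": 0,"jaw": 47}]}}

```text
time: 20.85
eef_pos: [0.657, 0.1721, 0.0937]
tcp_rot: [[-0.991, -0.133, 0.0], [-0.133, 0.991, 0.0], [-0.0, 0.0, -1.0]]
force: [-0.3, 0.2, 1.3]
opening: 0.533
grip_force: 5.6
```

5.6 N means about 10 mm of travel per jaw, well past what is needed. Lift out and check.

Call:
{"name": "drive_tool", "arguments": {"deltas": [{"offset": [0,0,0],"yaw": 0,"jaw": 34},{"offset": [0,0,0],"yaw": 0,"jaw": 20},{"offset": [0,0,0],"yaw": 0,"jaw": 2},{"offset": [0,0,0],"yaw": 0,"jaw": 2},{"offset": [0,0,0],"yaw": 0,"jaw": 2},{"offset": [0,0,-30],"yaw": 0,"jaw": 2},{"offset": [0,0,-65],"yaw": 0,"jaw": 2},{"offset": [0,0,-100],"yaw": 0,"jaw": 2}], "grip_force": 12}}

```text
time: 21.65
eef_pos: [0.6565, 0.1721, 0.194]
tcp_rot: [[-0.991, -0.133, -0.002], [-0.133, 0.991, -0.0], [0.002, -0.0, -1.0]]
force: [0.1, 0.9, 0.9]
opening: 0.025
grip_force: 0.0
```

Call:
{"name": "drive_tool", "arguments": {"deltas": [{"offset": [40,0,0],"yaw": 0,"jaw": 20},{"offset": [80,0,0],"yaw": 0,"jaw": 40},{"offset": [98,0,0],"yaw": 0,"jaw": 40},{"offset": [98,0,0],"yaw": 0,"jaw": 40},{"offset": [98,0,0],"yaw": 0,"jaw": 40}]}}

```text
time: 22.15
eef_pos: [0.5602, 0.1592, 0.194]
tcp_rot: [[-0.991, -0.133, 0.001], [-0.133, 0.991, 0.0], [-0.001, 0.0, -1.0]]
force: [0.2, 0.2, 0.6]
opening: 0.432
grip_force: 0.0
```

```bash
python3 g.py "[.5586,.1588,.04]"; python3 - <<'E'
from h import *
import cv2
f=grab_frame("scene");a=np.load("scene0.npy")
k=lambda f:cv2.resize(f[180:280,270:370][:,:,::-1],None,fx=4,fy=4,interpolation=cv2.INTER_CUBIC)
cv2.imwrite("pics/s5.png",np.hstack([k(a),k(f)]))
E
```

```text
t 22.15 pos [0.56016097 0.15922616 0.19397266] F [0.2404221  0.2087153  0.59330781] open 37.91142078557528 grip 0.0
tool offset mm [  1.76464431  -0.22763791 153.97088087] yaw -0.00018390505113346424
```

View pics/s5.png

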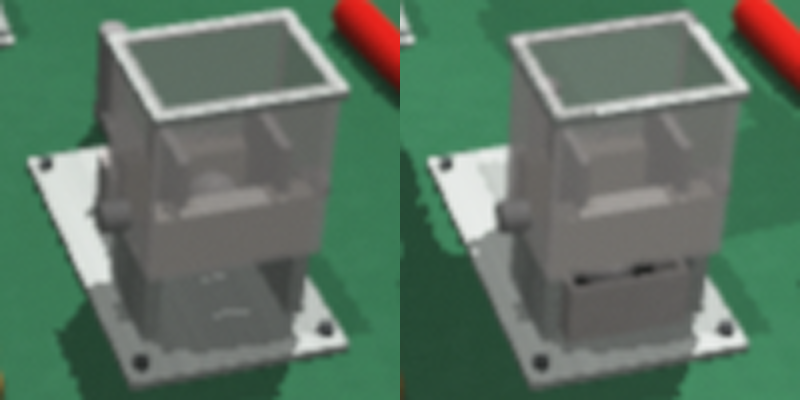

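The jaws are shut again and the ball dome at (212,185) is gone. A grey ball top now breaks the black tray opening at about (612,272). Draw the tray out.

Call:
{"name": "drive_tool", "arguments": {"deltas": [{"offset": [2,0,40],"yaw": 0,"jaw": 40},{"offset": [2,0,80],"yaw": 0,"jaw": 40},{"offset": [2,0,120],"yaw": 0,"jaw": 40},{"offset": [2,0,145],"yaw": 0,"jaw": 40},{"offset": [2,0,154],"yaw": 0,"jaw": 40},{"offset": [2,0,154],"yaw": 0,"jaw": 40},{"offset": [2,0,154],"yaw": 0,"jaw": 40}]}}

```text
time: 22.9
eef_pos: [0.5591, 0.1591, 0.0412]
tcp_rot: [[-0.991, -0.133, 0.002], [-0.133, 0.991, 0.0], [-0.002, 0.0, -1.0]]
force: [-0.5, -0.3, 0.3]
opening: 0.455
grip_force: 0.0
```

Call:
{"name": "drive_tool", "arguments": {"deltas": [{"offset": [0,0,0],"yaw": 0,"jaw": 30},{"offset": [0,0,0],"yaw": 0,"jaw": 20},{"offset": [0,0,0],"yaw": 0,"jaw": 8},{"offset": [0,0,0],"yaw": 0,"jaw": 8},{"offset": [0,0,0],"yaw": 0,"jaw": 8},{"offset": [0,0,0],"yaw": 0,"jaw": 8}], "grip_force": 12}}

```text
time: 23.5
eef_pos: [0.5584, 0.1589, 0.0406]
tcp_rot: [[-0.991, -0.133, 0.001], [-0.133, 0.991, 0.0], [-0.002, 0.0, -1.0]]
force: [0.3, -0.3, 5.5]
opening: 0.181
grip_force: 12.0
```

Call:
{"name": "drive_tool", "arguments": {"deltas": [{"offset": [1,0,0],"yaw": 0,"jaw": 8},{"offset": [3,0,0],"yaw": 0,"jaw": 8},{"offset": [6,0,0],"yaw": 0,"jaw": 8},{"offset": [10,0,0],"yaw": 0,"jaw": 8},{"offset": [15,0,0],"yaw": 0,"jaw": 8},{"offset": [20,0,0],"yaw": 0,"jaw": 8},{"offset": [25,0,0],"yaw": 0,"jaw": 8},{"offset": [30,0,0],"yaw": 0,"jaw": 8}]}}

```text
time: 24.3
eef_pos: [0.5286, 0.1551, 0.0405]
tcp_rot: [[-0.991, -0.133, 0.002], [-0.133, 0.991, 0.001], [-0.002, 0.0, -1.0]]
force: [0.3, -0.7, 5.2]
opening: 0.18
grip_force: 12.0
```

Call:
{"name": "drive_tool", "arguments": {"deltas": [{"offset": [5,0,0],"yaw": 0,"jaw": 8},{"offset": [10,0,0],"yaw": 0,"jaw": 8},{"offset": [15,0,0],"yaw": 0,"jaw": 8},{"offset": [20,0,0],"yaw": 0,"jaw": 8},{"offset": [25,0,0],"yaw": 0,"jaw": 8},{"offset": [30,0,0],"yaw": 0,"jaw": 8},{"offset": [35,0,0],"yaw": 0,"jaw": 8},{"offset": [40,0,0],"yaw": 0,"jaw": 8}]}}

```text
time: 25.1
eef_pos: [0.4889, 0.1499, 0.0405]
tcp_rot: [[-0.991, -0.133, 0.002], [-0.133, 0.991, 0.001], [-0.002, 0.001, -1.0]]
force: [1.7, 0.8, 5.9]
opening: 0.179
grip_force: 12.0
```

Call:
{"name": "drive_tool", "arguments": {"deltas": [{"offset": [5,0,0],"yaw": 0,"jaw": 8},{"offset": [9,0,0],"yaw": 0,"jaw": 8},{"offset": [12,0,0],"yaw": 0,"jaw": 8},{"offset": [15,0,0],"yaw": 0,"jaw": 8},{"offset": [17,0,0],"yaw": 0,"jaw": 8},{"offset": [18,0,0],"yaw": 0,"jaw": 8},{"offset": [18,0,0],"yaw": 0,"jaw": 8},{"offset": [18,0,0],"yaw": 0,"jaw": 8}]}}

```text
time: 25.9
eef_pos: [0.471, 0.1476, 0.0405]
tcp_rot: [[-0.991, -0.133, 0.001], [-0.133, 0.991, 0.001], [-0.001, 0.001, -1.0]]
force: [-0.5, 2.0, 6.7]
opening: 0.177
grip_force: 12.0
```

Call:
{"name": "drive_tool", "arguments": {"deltas": [{"offset": [0,0,0],"yaw": 0,"jaw": 20},{"offset": [0,0,0],"yaw": 0,"jaw": 35},{"offset": [0,0,0],"yaw": 0,"jaw": 44},{"offset": [0,0,0],"yaw": 0,"jaw": 44},{"offset": [0,0,-30],"yaw": 0,"jaw": 44},{"offset": [0,0,-70],"yaw": 0,"jaw": 44},{"offset": [0,0,-110],"yaw": 0,"jaw": 44},{"offset": [0,0,-120],"yaw": 0,"jaw": 44}]}}

```text
time: 26.7
eef_pos: [0.4724, 0.1475, 0.1648]
tcp_rot: [[-0.991, -0.133, 0.007], [-0.133, 0.991, 0.002], [-0.007, 0.001, -1.0]]
force: [1.0, -0.1, 0.4]
opening: 0.501
grip_force: 0.0
```

Call:
{"name": "drive_tool", "arguments": {"deltas": [{"offset": [20,40,0],"yaw": 0,"jaw": 44},{"offset": [40,80,0],"yaw": 0,"jaw": 44},{"offset": [60,120,0],"yaw": 0,"jaw": 44},{"offset": [60,160,0],"yaw": 0,"jaw": 44},{"offset": [60,180,0],"yaw": 0,"jaw": 44},{"offset": [60,180,0],"yaw": 0,"jaw": 44},{"offset": [60,180,0],"yaw": 0,"jaw": 44}]}}

```text
time: 27.4
eef_pos: [0.387, 0.3172, 0.1586]
tcp_rot: [[-0.991, -0.134, -0.001], [-0.134, 0.991, -0.002], [0.002, -0.001, -1.0]]
force: [-0.2, 0.1, -0.3]
opening: 0.502
grip_force: 0.0
```

```bash
python3 - <<'E'
from h import *
import cv2
f=grab_frame("top")
cv2.imwrite("pics/t6.png",cv2.resize(f[110:250,130:310][:,:,::-1],None,fx=4,fy=4,interpolation=cv2.INTER_CUBIC))
print(state()["force"])
E
```

```text
[-0.49957334 -0.41281223 -0.56968551]
```

View pics/t6.png

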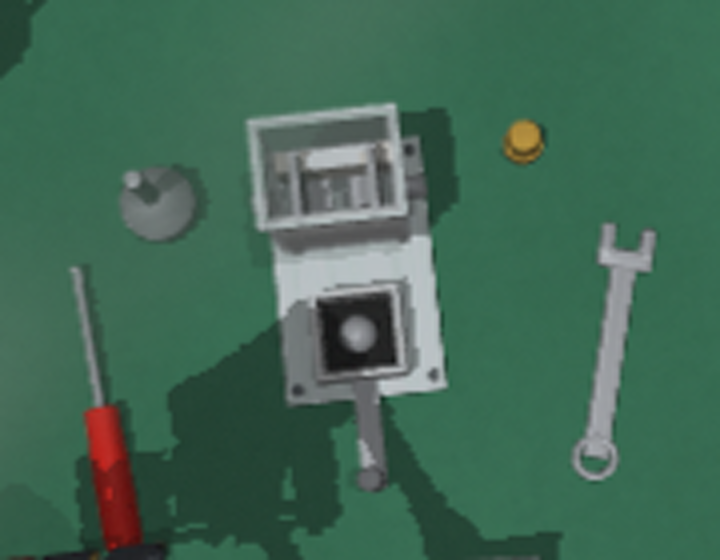

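The ball now sits in the tray's dent at (359,334), the well is empty, the tray is drawn out about 88 mm and the other things are undisturbed.

```bash
python3 -c "from workcell import *;print(hand_in())"
```

```text
the job is handed in; nothing more can be done
None
```

The job is handed in with the ball in the tray, the tray drawn out about 88 of its 90 mm, and the other things undisturbed; it took two tries, because the first spread was too narrow to drop the ball (no verdict was returned).

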